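Seat the stage plate on its three-ball sprung mount

TASK

Take the round stage plate by its black fin and fit it onto the round three-ball mount: press it down gently between the three sprung jaws until they catch over its rim, then turn it by feel, one way or the other, until the balls drop into its grooves and the springs pull it fully home, centred and level. Do not force it against the mount, leave it released, and leave the other things on the desk where they are.

Things in the scene. Friction and masses are not known exactly. Their poses are not given: they have to be found in the camera images.
- mount: the fixed mount: a dark steel disc 156 mm across, 10 mm thick, screwed to the desk, carrying a ring with three balls and three sprung jaws; origin at the centre of its underside, on the desk, z up. The hinged jaws stand at 90, 210 and 330 degrees from its x axis, up to 51 mm above the desk
- ball_circle (a point): centre of the circle (radius 39 mm) of three 10 mm balls, 120 degrees apart, at the height of their tops, 24 mm above the desk; axes as the mount's. The balls' ring is clamped at an unmeasured angle: one ball lies within 0.6 rad either side of the mount's x axis; see it or feel for it. Inside them a boss 63 mm across and 26 mm high enters the plate with 2.5 mm play. Slippery (friction 0.1)
- jaw_noses (a point): point on the mount's axis level with the jaws' slippery noses, 46 mm above the desk. Noses lie 47 mm from the axis, sprung inward with 2 to 4 N each. Pressing the plate past them takes about 10 to 12 N; its rim is caught, and then pulled down with about 10 N, by the time its underside is 25.5 mm above the desk (1.5 mm above the balls).
- stage_plate: the loose aluminium plate on the desk, a disc 110 mm across, 25 mm thick, 0.25 kg; rim bevelled both ways, widest 17 mm above the underside, 88 mm across at the bottom, 94 at the top; origin at the centre of its underside, z up. On the ball tops but outside the grooves its origin is 24 mm above the desk; fully home, 20.5 mm
- groove_circle (a point): centre of the plate's underside. Three radial V grooves (90 degree V, 11 mm wide, 5.5 mm deep) lie 39 mm from it at 0, 120 and 240 degrees from the plate's x axis, each below a small dark screw head on the top; any of the three ways round fits. A groove takes its ball within about 0.12 rad
- grip_centre (a point): the place to grip on the plate's black upright fin, on the plate's axis 47 mm above its underside; the fin is 56 mm long along the plate's x axis, 12 mm wide along y, and rises from 25 to 62 mm above the underside; axes as the plate's
- tape_roll: bystander: beige roll of tape 82 mm across, 18 mm high, lying flat; origin at the centre of its underside
- timer: bystander: white bench timer 65x65x20 mm; origin at the centre of its underside
- marker_black: bystander: marker pen 135 mm long, 19 mm thick, with a black cap; origin at the centre of its underside
- pipette: bystander: hand pipette lying on the desk, 206 mm long, 35 mm high; origin at the centre of its underside
- slide_box: bystander: dark blue box 181x98x45 mm; origin at the centre of its underside
- forceps: bystander: steel forceps 127x21x8 mm lying flat between the mount and the plate; origin at the centre of its underside

How it is judged:
At the end, for the whole second after the job is handed in: the plate sits fully home on the three balls: underside 18.5 to 21.7 mm above the mount's underside, centred within 2 mm, level within 0.03 rad, released and at rest (z of stage_plate in the frame of mount between 0.0185 and 0.0217 m and horizontal distance between stage_plate and mount below 0.002 m and angle between stage_plate's own z axis and vertical below 0.03 rad and linear speed of stage_plate below 0.01 m/s); the robot touches nothing.
It fails at once if the plate and the mount are forced together with more than 50 N in all (the springs alone account for about 20) (contact force between stage_plate and mount above 50 N).
It fails at once if a bystander is moved by more than 25 mm (distance of any of tape_roll, timer, marker_black, pipette, slide_box, forceps from where it was at the start of the episode above 0.025 m).
It also fails if it takes over 64 s, if anything falls off the work surface, if the arm or the gripper's body presses on something with over 40 N, if the wrist force passes 120 N, or if a joint passes its speed limit or range.

ROBOT

A 6-joint arm with a two-finger parallel gripper is mounted at the origin on a cart in front of the work surface, level with it; the furniture and walls round the work are solid. World frame = base frame: x ahead of the robot, y to its left, z up, the work surface at z = 0. Lengths are in m, angles in rad, forces in N, time in s.
With the tool pointing down it reaches from about 0.375 to 0.975 m from the base axis. Payload 3.8 kg.
Tool frame: the origin (TCP) lies midway between the tips of the shut fingers; the grasp point (between the pads) lies r.grip_depth behind it (r.grip_depth is the distance from the TCP to the grasp point, in m); z points along the fingers, y is the line along which they close (so a half turn about z gives the same grasp; the last joint's range is limited). The gripper opens to 88 mm and grips with 3 to 60 N. Pads are 18 mm wide; open, the fingers measure 123 mm over their backs; the gripper's body (75 mm by 187 mm) begins 45 mm behind the grasp point.
Start: joints at [-1.18, 0.264, 1.604, -0, 1.274, -0.037], TCP at [0.28, -0.614, 0.204] pointing down, gripper open.
Joint ranges: [-2.63, 2.63], [-0.94, 2.18], [0.31, 2.57], [-1.31, 4.45], [0, 2.66], [-2.55, 2.55]. Speed limits (rad/s): [2.57, 2.57, 3.14, 3.14, 3.14, 3.14].

INTERFACE

Orientations are given as a unit quaternion [x, y, z, w].
In Python, from cell import r, release, close_gripper, sensors, vision gives the robot as it stands. Calls block until the motion is done:
- r.move_ptp(position, orientation): joint-space move of the TCP to a pose.
- r.servo_line(position, orientation=None, feed=0.15, threshold=None): straight line of the TCP; orientation=None keeps the orientation; feed is the mean speed in m/s. With threshold (N) it stops when the force on the tool has changed by that much, and returns True; else False.
- r.set_joints(angles): joint-space move.
- release() and close_gripper(grasp_force=None): open the fingers fully, or close them until they stop; grasp_force is the grip in N (None keeps the last).
- r.wait(seconds).
- r.ik(position, orientation): joint angles nearest the present ones, or None.
- sensors.sense(): the state.
- vision.snapshot(name): name is "scene" or "side" or "wrist"; returns a dict with "pixels" (400x640x3 uint8, red, green, blue), "fx", "fy", "cx", "cy" (pixels), "R" (3x3) and "t" (3): a world point X has camera coordinates R X + t. Camera axes: x right, y down, z forward; pixel columns grow to the right and rows downward; lengths in m; the calibration is good to about 2 mm. A picture is of the moment at which its call begins. There is no depth.
A pose or a line that the arm cannot do raises r.PlanningError and nothing moves.
- r.sign_off(): hands the job in; it is judged then, once.
The state is a dict: "time_s": time; "joint_pos": joint angles; "joint_velocities": joint speeds; "joint_efforts": joint torques, N m; "tool_pos": TCP position; "tool_rot": TCP orientation; "force": force on the tool from outside, world axes, zero at the start; "ft_torque": the same for the moment, N m; "width": finger opening in m; "gripper_force": force on a finger pad.
Only numpy, scipy, OpenCV 4.12 (cv2) and the standard library are available. Lean on these libraries where they do the work, as an engineer would, in place of code of your own. Each camera call takes 0.05 s, during which the arm holds its last target. There are 200 camera calls.

## Working session

There is one attempt and no reset: what is moved stays moved. The work goes in short steps, each a Python script; the robot and the scene stay as the last script left them, time stands still between calls to the robot, and variables do not carry over. Pictures are saved under pics/ and viewed, at most 10 in all, crops included, and the job is handed in when it is done.

```bash
ls; mkdir -p pics
python3 - <<'E'
from cell import r,sensors,vision
import cv2,numpy as np,pickle
d={}
for n in("scene","side","wrist"):
    s=vision.snapshot(n); d[n]=s
    cv2.imwrite(f"pics/{n}0.png",s["pixels"][:,:,::-1])
    C=-np.array(s["R"]).T@np.array(s["t"]); print(n,s["fx"],s["cx"],s["cy"],C,np.array(s["R"])[2])
pickle.dump(d,open("d0.pkl","wb"))
print(r.grip_depth,sensors.sense())
E
```

```text
pics
scene 454.6101969853176 323.6043883676728 195.25274593869716 [0.1807439  0.57769852 0.84460448] [ 0.3105894  -0.64872965 -0.69475468]
side 431.73611233391966 322.55883285504507 201.27752962048095 [0.21168961 0.72324506 0.58791291] [ 0.30315957 -0.82717471 -0.47315566]
wrist 291.1924134985749 315.77077367467047 198.17658055269288 [ 0.34947896 -0.58281361  0.38266244] [-0.26532617 -0.11915537 -0.95676749]
0.0187 {'time_s': 0.15, 'joint_pos': array([-1.17987946e+00,  2.64588657e-01,  1.60504033e+00, -1.86494243e-05,
        1.27365757e+00, -3.68494856e-02]), 'joint_velocities': array([ 0.0004073 , -0.00234045, -0.00226853,  0.00017526, -0.0007355 ,
        0.00026224]), 'joint_efforts': array([ 5.34892952e-04, -5.02847993e+01, -3.57468545e+01,  7.29081966e-02,
        2.49821821e-02, -1.00633983e-04]), 'tool_pos': array([ 0.2798158 , -0.61362455,  0.20257906]), 'tool_rot': array([ 9.77213124e-01,  2.12258786e-01, -1.57931423e-04, -8.32144187e-04]), 'force': array([0.58457346, 0.40461465, 0.3212419 ]), 'ft_torque': array([ 0.03084427,  0.01166224, -0.03506235]), 'gripper_force': 0.0, 'width': 0.08817707485873665}
```

View pics/scene0.png

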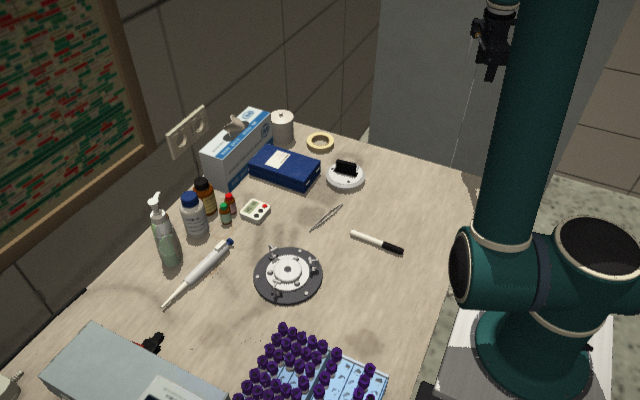

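View pics/side0.png

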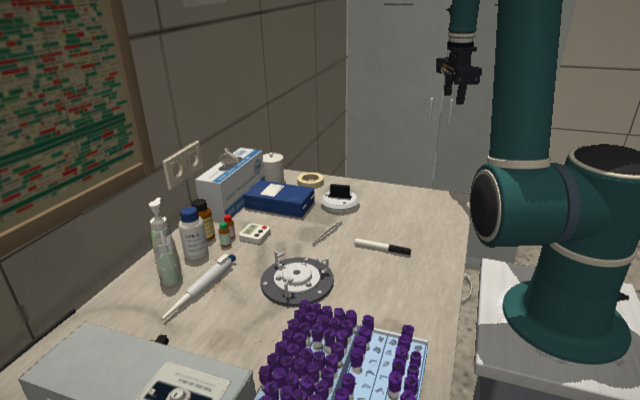

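The scene picture shows the mount at about (288,275) and the plate with its black fin at (345,175). The forceps are at (326,217), the slide box at (285,168) and the marker at (377,242). Next I get rough positions, then look closer with the wrist camera.

```bash
cat > h.py <<'E'
from cell import r,release,close_gripper,sensors,vision
import cv2,numpy as np,pickle
from scipy.spatial.transform import Rotation as Ro
def ray(s,u,v,z):
    R=np.array(s["R"]);t=np.array(s["t"]);C=-R.T@t
    d=R.T@np.array([(u-s["cx"])/s["fx"],(v-s["cy"])/s["fy"],1])
    return C+d*(z-C[2])/d[2]
def proj(s,X):
    c=np.array(s["R"])@np.array(X)+np.array(s["t"]);return np.array([s["fx"]*c[0]/c[2]+s["cx"],s["fy"]*c[1]/c[2]+s["cy"]])
def down(yaw): # tool x axis at yaw, z down
    return (Ro.from_euler('z',yaw)*Ro.from_euler('x',np.pi)).as_quat()
def snap(n,f):
    s=vision.snapshot(n);cv2.imwrite(f"pics/{f}.png",s["pixels"][:,:,::-1]);pickle.dump(s,open(f+".pkl","wb"));return s
E
python3 - <<'E'
from h import *
d=pickle.load(open("d0.pkl","rb"))
for n,m,p,sm in(("scene",(288,275),(345,178),0),("side",(297,281),(340,200),0)):
    print(n,ray(d[n],*m,.012),ray(d[n],*p,.012))
s=sensors.sense();print(Ro.from_quat(s["tool_rot"]).as_matrix())
M=ray(d["scene"],288,275,.012);P=ray(d["scene"],345,178,.012)
b=np.arctan2(M[1],M[0])
def go(X,z,name):
    for y in np.arctan2(X[1],X[0])+np.array([0,np.pi,.5,-.5,1,-1,1.57,-1.57]):
        q=r.ik([X[0],X[1],z],down(y))
        if q is not None:
            print(y,q);r.move_ptp([X[0],X[1],z],down(y));return snap("wrist",name)
    print("none")
go(M,.2,"wm");go(P,.2,"wp")
print(sensors.sense()["time_s"])
E
python3 -c "
import cv2;import numpy as np
cv2.imwrite('pics/w1.png',np.vstack([cv2.imread('pics/wm.png')[50:350,:],cv2.imread('pics/wp.png')[50:350]]))"
```

```text
scene [0.51176783 0.06560289 0.012     ] [ 0.53028255 -0.28721039  0.012     ]
side [0.51281218 0.06637597 0.012     ] [ 0.53626031 -0.30600334  0.012     ]
[[ 9.09892366e-01  4.14843879e-01 -6.61925149e-04]
 [ 4.14844405e-01 -9.09891031e-01  1.55931978e-03]
 [ 4.45945100e-05 -1.69340911e-03 -9.99998565e-01]]
0.1274934759269684 [ 7.92147448e-02 -3.65217011e-02  1.94346619e+00 -4.44089210e-16
  1.23464817e+00  1.52251760e+00]
-0.49638485873927474 [-5.37685567e-01  1.31405610e-01  1.76792297e+00 -4.44089210e-16
  1.24226407e+00  1.52949562e+00]
4.1167
```

View pics/w1.png

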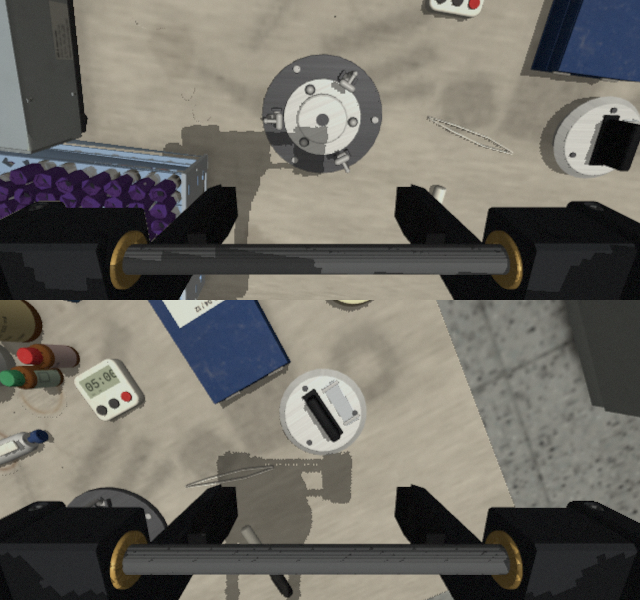

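The top half shows the mount at about (322,163) in full-image pixels. The balls are near (310,140), (353,172) and (307,193), and the jaws near (348,128), (272,170) and (342,210). The bottom half shows the plate at about (323,162) with its fin running diagonally. I'll zoom in on both.

Run:
```python
import cv2,numpy as np
a=cv2.imread('pics/wm.png')[100:230,257:387];b=cv2.imread('pics/wp.png')[100:230,257:387]
cv2.imwrite('pics/z1.png',cv2.resize(np.hstack([a,b]),None,fx=3,fy=3,interpolation=cv2.INTER_CUBIC))
```

```text
(no output)
```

View pics/z1.png

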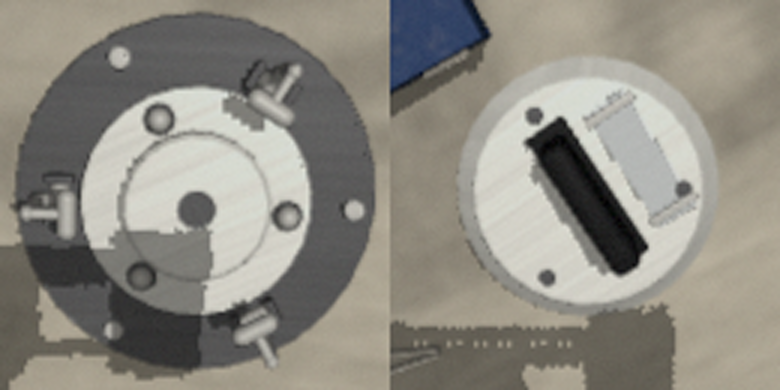

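The left crop shows the balls at zoomed pixels (158,118), (288,214) and (141,276). The right crop shows the plate's screws at (534,115), (683,188) and (547,278), with the fin aligned with the first one.

Run:
```python
from h import *
def cen(s,u,v,rad,below):
    g=cv2.cvtColor(s["pixels"],cv2.COLOR_RGB2GRAY).astype(float);u0,v0=int(round(u)),int(round(v))
    p=g[v0-rad:v0+rad+1,u0-rad:u0+rad+1];w=np.clip(np.median(p)*0+p.max()*below-p,0,None)
    yy,xx=np.mgrid[v0-rad:v0+rad+1,u0-rad:u0+rad+1];return (w*xx).sum()/w.sum(),(w*yy).sum()/w.sum()
for n,pts,z,off in(("wm",[(158,118),(288,214),(141,276)],.019,0),("wp",[(534,115),(683,188),(547,278)],.0255,390)):
    s=pickle.load(open(n+".pkl","rb"));L=[]
    for x,y in pts:
        g=257+(x-off)/3-.33,100+y/3-.33
        c=cen(s,*g,5 if n=="wm" else 4,.85);L.append(ray(s,*c,z)[:2]);print(n,np.round(g,1),np.round(c,1))
    L=np.array(L)
    A=np.c_[2*L,np.ones(3)];k=np.linalg.solve(A,(L**2).sum(1));ctr=k[:2];print("centroid",L.mean(0),"circ",ctr,"R",np.sqrt(k[2]+ctr@ctr))
    c=L.mean(0);print("ang deg",np.degrees(np.arctan2(*(L-c).T[::-1])),"rad",np.linalg.norm(L-c,axis=1))
# mount disc / rim ellipse
s=pickle.load(open("wm.pkl","rb"));hsv=cv2.cvtColor(s["pixels"],cv2.COLOR_RGB2HSV)
E_=[(197,210)]
print("hub",ray(s,257+197/3-.33,100+210/3-.33,.026))
for x,y,z in((265,105,.046),(68,210,.046),(255,325,.046)):
    X=ray(s,257+x/3-.33,100+y/3-.33,z);print("jaw",X)
s=pickle.load(open("wp.pkl","rb"))
print("plate disc",ray(s,257+(588-390)/3-.33,100+186/3-.33,.017))
print("fin top mid", ray(s,257+(594-390)/3-.33,100+200/3-.33,.062))
```

```text
wm [309.3 139. ] [309.4 139.3]
wm [352.7 171. ] [351.8 171.3]
wm [303.7 191.7] [303.9 191. ]
centroid [0.51958473 0.05803433] circ [0.5197625  0.05794025] R 0.03817398046640726
ang deg [ 30.87107198 -89.64753558 150.62378482] rad [0.03827791 0.03826874 0.03797292]
wp [304.7 138. ] [305.  138.5]
wp [354.3 162.3] [354.2 162.8]
wp [309.  192.3] [308.9 192.2]
centroid [ 0.53637493 -0.29860655] circ [ 0.53621255 -0.29859658] R 0.03870326962888969
ang deg [   5.48894481 -114.24884893  125.34166479] rad [0.03854258 0.03876058 0.03880512]
hub [0.51847154 0.05724338 0.026     ]
jaw [0.5652432  0.03825944 0.046     ]
jaw [0.51600621 0.10790179 0.046     ]
jaw [0.4786232  0.02865161 0.046     ]
plate disc [ 0.53863902 -0.29993946  0.017     ]
fin top mid [ 0.54032954 -0.30222688  0.062     ]
```

```bash
python3 - <<'E'
from h import *
P=np.array([.5366,-.2989]);y=np.radians(5.5);q=down(y);gd=r.grip_depth
r.move_ptp([*P,.14],q)
print(r.servo_line([*P,.047-gd+.002],feed=.12,threshold=8),sensors.sense()["tool_pos"])
close_gripper(40);s=sensors.sense();print(s["width"],s["gripper_force"],s["tool_pos"],s["force"])
r.servo_line([*P,.15],feed=.12)
s=sensors.sense();print(s["width"],s["force"],s["tool_pos"])
M=np.array([.5193,.0578]);q=down(np.radians(30.6))
r.move_ptp([*M,.15],q)
z=.062+.047-gd+.002
r.servo_line([*M,z],feed=.12,threshold=8)
for n in("scene","side","wrist"): snap(n,n+"1")
s=sensors.sense();print(s["time_s"],s["tool_pos"],s["force"],s["ft_torque"])
E
python3 - <<'E'
import cv2,numpy as np
a=cv2.imread('pics/scene1.png')[190:320,220:350];b=cv2.imread('pics/side1.png')[190:320,230:360]
c=cv2.imread('pics/wrist1.png')[50:340,120:510]
d=cv2.imread('pics/scene0.png')[210:310,240:340];e=cv2.imread('pics/side0.png')[230:330,245:345]
f=cv2.resize(np.hstack([a,b]),(780,390),interpolation=cv2.INTER_CUBIC)
cv2.imwrite('pics/z2.png',f)
E
```

```text
False [ 0.53740882 -0.29940005  0.03127321]
0.0003976301505508306 0.0 [ 0.53662172 -0.29888353  0.0303046 ] [ 0.01352793 -0.01064865  0.79286671]
0.0005450995674783244 [-0.30411064  0.78340697 -0.53514704] [ 0.53589417 -0.29846926  0.1488453 ]
10.3917 [0.52041265 0.05775278 0.09350168] [-0.02016196  0.38244316 -0.12540462] [-0.00363126 -0.00546209 -0.03180058]
```

View pics/z2.png

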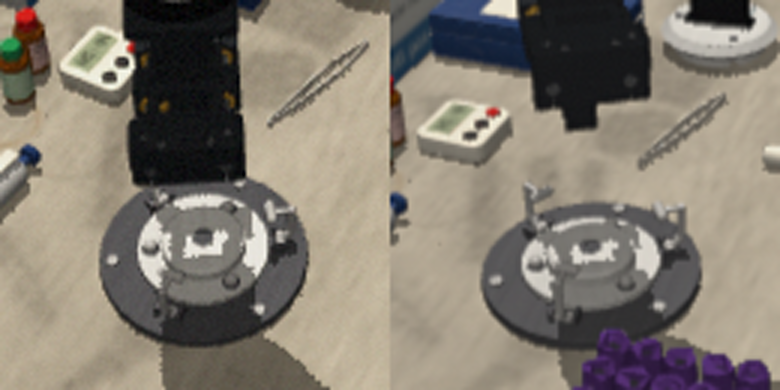

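View pics/wrist1.png

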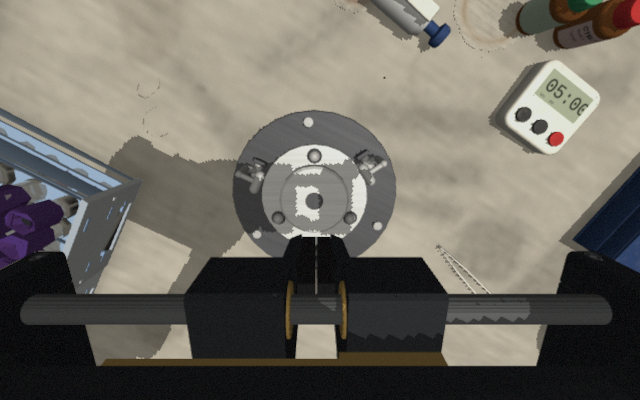

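The gripper is empty: the side view shows the shut fingertips at about (294,232). The wrist view shows the mount ahead of the tips, with balls at (314,156), (278,218) and (350,218). I'll check where the calibration puts the TCP.

Run:
```python
from h import *
T=np.array([.52041,.05775,.0935])
for n in("scene","side","wrist"):
    s=pickle.load(open(n+"1.pkl","rb"));print(n,proj(s,T),proj(s,T*[1,1,0]+[0,0,.026]))
w=pickle.load(open("wrist1.pkl","rb"));a=pickle.load(open("wm.pkl","rb"))
print("hub in w1",ray(w,314,200,.026),"balls",np.mean([ray(w,u,v,.019) for u,v in((314,156),(278,218),(350,218))],axis=0))
for n,u,v in(("scene1",220+203/3-.33,190+238/3-.33),("side1",230+(592-390)/3-.33,190+247/3-.33)):
    print("hub",n,ray(pickle.load(open(n+".pkl","rb")),u,v,.026))
d=pickle.load(open("d0.pkl","rb"))
print(np.round(w["R"],4),w["t"],-np.array(w["R"]).T@w["t"])
```

```text
scene [284.46136548 247.85061817] [286.03843968 267.23014001]
side [293.42759687 245.8888609 ] [294.95518533 272.53305657]
wrist [314.50934573 228.65841323] [314.75661138 199.10978066]
hub in w1 [0.51935322 0.0579081  0.026     ] balls [0.51895662 0.0577112  0.019     ]
hub scene1 [0.51544087 0.06071441 0.026     ]
hub side1 [0.51700528 0.05470727 0.026     ]
[[ 5.096e-01 -8.604e-01  9.000e-04]
 [-8.238e-01 -4.876e-01  2.892e-01]
 [-2.484e-01 -1.481e-01 -9.573e-01]] [-0.21643181  0.45016754  0.42178124] [0.58591027 0.09575018 0.27374079]
```

Run:
```python
from h import *
release()
y=np.radians(5.5);q=down(y);P=[.5366,-.2989]
r.move_ptp([*P,.15],q)
a=snap("side","side2")
r.servo_line([*P,.032],feed=.12,threshold=8);r.wait(.3)
b=snap("side","side3");c=snap("scene","scene3");w=snap("wrist","wrist3")
s=sensors.sense();print(s["time_s"],s["tool_pos"],s["force"],s["width"],s["joint_pos"],r.ik([*P,.032],q))
print([proj(k,s["tool_pos"]) for k in(b,c,w)])
i=lambda k,x,y_:cv2.resize(k["pixels"][y_:y_+100,x:x+130,::-1],(390,300),interpolation=cv2.INTER_CUBIC)
ws=cv2.resize(w["pixels"][100:350,120:445,::-1],(390,300))
cv2.imwrite("pics/z3.png",np.vstack([np.hstack([i(a,275,130),i(b,275,130)]),np.hstack([i(c,280,110),ws])]))
```

```text
14.7083 [ 0.5366954  -0.29894001  0.03223247] [ 0.36191477 -0.00910683  0.15636335] 0.08810284348875443 [-5.48745958e-01  3.07842207e-01  1.88731459e+00  1.28050654e-06
  9.46085237e-01  9.26056111e-01] [-5.48770778e-01  3.08170604e-01  1.88738200e+00 -4.44089210e-16
  9.46040048e-01  9.26032440e-01]
[array([339.11096131, 194.72416916]), array([344.90871738, 169.22628915]), array([315.1360257 , 229.00994825])]
```

View pics/z3.png

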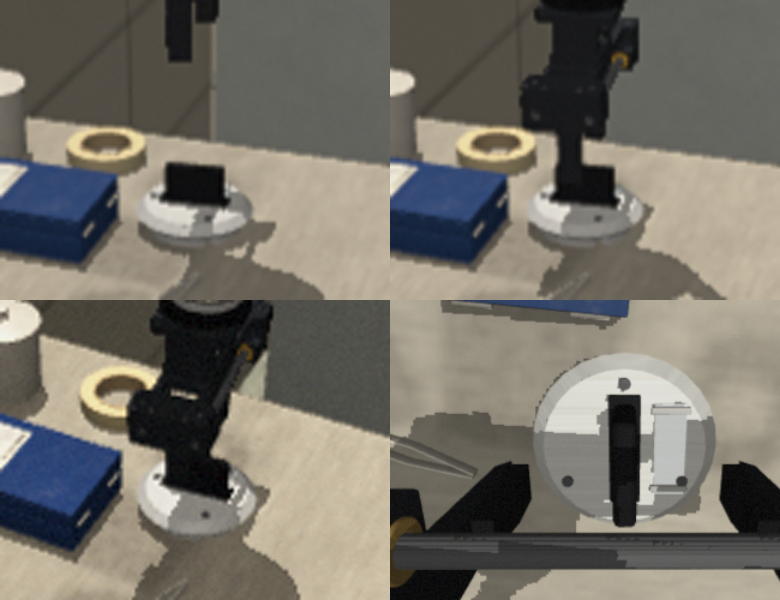

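The fingers straddle the fin, and x and y are right. But in the side view the near fingertip, at zoomed (568,205), sits about 25–30 mm higher than the reported TCP implies. That explains the empty grasp above the fin, so I'll find the depth by feel.

Run:
```python
from h import *
y=np.radians(5.5);P=[.5366,-.2989]
f0=sensors.sense()["force"]
for z in(.02,.012,.006,.0,-.004):
    try: hit=r.servo_line([*P,z],feed=.05,threshold=4)
    except r.PlanningError as e: print("plan",z,e);break
    s=sensors.sense();print(z,hit,s["tool_pos"],s["force"]-f0)
    if hit: break
b=snap("side","side4");w=snap("wrist","wrist4")
i=lambda k,x,y_:cv2.resize(k["pixels"][y_:y_+100,x:x+130,::-1],(390,300),interpolation=cv2.INTER_CUBIC)
ws=cv2.resize(w["pixels"][100:350,120:445,::-1],(390,300))
cv2.imwrite("pics/z4.png",np.hstack([i(b,275,130),ws]));print(s["time_s"])
```

```text
0.02 False [ 0.53592571 -0.29849482  0.01905708] [-0.00772862 -0.01050146 -0.687685  ]
0.012 False [ 0.53615748 -0.29862107  0.01138487] [-0.36178395  0.65313315  0.10134109]
0.006 False [ 0.53622779 -0.29866811  0.00550736] [ 0.01094282  0.62187376 -0.6661417 ]
0.0 False [ 0.53615812 -0.29863563 -0.00055567] [-0.5957424   0.30433423  0.07966516]
-0.004 False [ 0.53635974 -0.29874174 -0.00432551] [-0.40414709  0.62743823  0.12948481]
16.1917
```

View pics/z4.png

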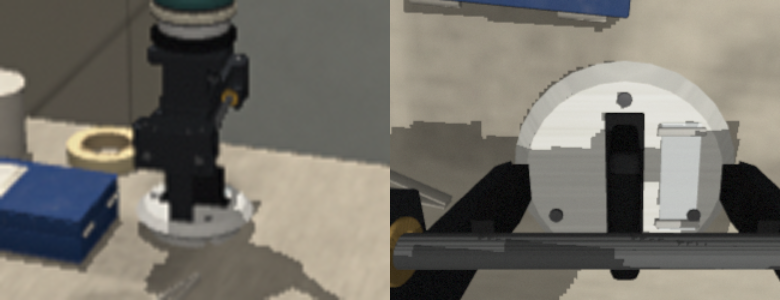

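Run:
```python
from h import *
P=[.5366,-.2989]
close_gripper(40);s=sensors.sense();print(s["width"],s["gripper_force"],s["tool_pos"],s["force"])
if s["width"]>.008:
    r.servo_line([*P,.03],feed=.1);r.wait(.2)
    s=sensors.sense();print(s["width"],s["gripper_force"],s["tool_pos"],s["force"],s["time_s"])
    w=snap("wrist","wrist5");b=snap("side","side5")
    i=lambda k,x,y_:cv2.resize(k["pixels"][y_:y_+100,x:x+130,::-1],(390,300),interpolation=cv2.INTER_CUBIC)
    cv2.imwrite("pics/z5.png",np.hstack([i(b,275,130),cv2.resize(w["pixels"][100:350,120:445,::-1],(390,300))]))
```

```text
0.01168696215427341 39.99984931200743 [ 0.53657878 -0.29887347 -0.00400006] [-0.02501833 -0.63995563 -0.43875559]
0.011928727638084571 39.9999110866338 [ 0.53588235 -0.29846149  0.02909589] [ 0.49750062  0.52660407 -1.3390744 ] 18.1167
```

View pics/z5.png

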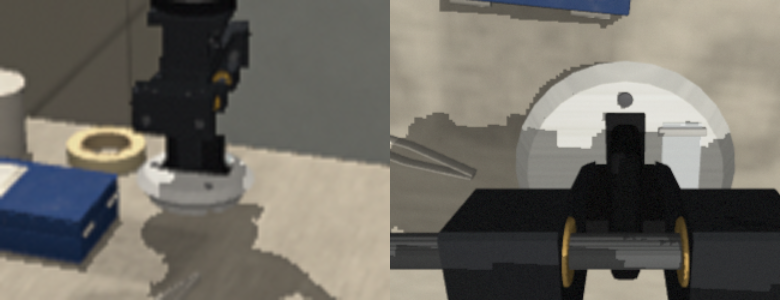

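The plate is held (width 11.9 mm) and level, with the front screw at crop (625,98). The real offset is underside = TCP z + 4 mm. Next I carry it over the mount and press down in small steps.

Run:
```python
from h import *
s5=pickle.load(open("wrist5.pkl","rb"))
u,v=120+(625-390+.5)/1.2-.5,100+(98.5)/1.2-.5
X=ray(s5,u,v,.0331+.0255);y=np.radians(5.5)
c=X[:2]-.039*np.array([np.cos(y),np.sin(y)]);print("screw-derived centre",c,"tool .53588,-.29846")
r.servo_line([.5366,-.2989,.085],feed=.15)
M=np.array([.5192,.0578]);r.move_ptp([*M,.085],down(np.radians(30.6)))
r.servo_line([*M,.042],feed=.1,threshold=8);r.wait(.3)
f0=np.mean([sensors.sense()["force"] for _ in range(1)],axis=0)
w=snap("wrist","wrist6");snap("scene","scene6")
for z in np.arange(.038,.0195,-.0015):
    r.servo_line([*M,z],feed=.03)
    s=sensors.sense();f=s["force"]-f0;print(np.round([z+.004,s["tool_pos"][2]+.004],4),np.round(f,1),np.round(s["ft_torque"],2),s["time_s"])
    if f[2]>18 or np.hypot(*f[:2])>10: break
```

```text
screw-derived centre [ 0.53669037 -0.29872056] tool .53588,-.29846
[0.042  0.0416] [-0.1 -0.9  0.1] [0.05 0.07 0.04] 21.3417
[0.0405 0.0404] [-1.4 -0.8 -0.3] [0.   0.04 0.04] 21.5917
[0.039  0.0394] [-2.4  0.6  4. ] [0.13 0.3  0.01] 21.8417
[0.0375 0.0385] [-2.8 -0.5  6.2] [ 0.05  0.24 -0.01] 22.0917
[0.036  0.0376] [-1.  -0.7  8.2] [-0.03  0.19 -0.04] 22.3417
[0.0345 0.0366] [-1.4 -0.1  9.2] [-0.03 -0.    0.  ] 22.5917
[0.033  0.0354] [ 0.7 -0.2  9.4] [0.06 0.01 0.03] 22.8417
[0.0315 0.0341] [ 0.5  0.1 10.4] [-0.04 -0.06 -0.01] 23.0917
[0.03   0.0322] [0.7 0.2 8.3] [-0.06 -0.24  0.07] 23.3417
[0.0285 0.0285] [ 1.4 -0.7 -1.3] [ 0.06 -0.32  0.05] 23.5917
[0.027  0.0256] [ 1.  -0.2 -6.2] [-0.02 -0.31  0.03] 23.8417
[0.0255 0.0243] [ 1.  -0.7 -8.3] [ 0.03 -0.18  0.04] 24.0917
[0.024  0.0234] [-0.7 -1.2 -8.5] [ 0.07 -0.   -0.03] 24.3417
```

Caught, and the springs are pulling it down. I carry on down, then feel for the grooves with a small turn.

Run:
```python
from h import *
M=np.array([.5192,.0578])
def p(t):
    s=sensors.sense();print(t,np.round(s["tool_pos"][2]+.004,4),np.round(s["force"],1),np.round(s["ft_torque"],2),s["time_s"])
    return s
for z in(.019,.018,.017):
    r.servo_line([*M,z],feed=.03);s=p(z)
for a in(4,-4,0):
    r.servo_line([*M,.017],down(np.radians(30.6+a)),feed=.03);r.wait(.2);p(a)
snap("scene","scene7");snap("side","side7")
```

```text
0.019 0.0228 [ 0.3  0.5 -9.2] [-0.    0.07 -0.  ] 24.5917
0.018 0.0221 [-0.7  0.6 -5.8] [0.04 0.07 0.04] 24.8417
0.017 0.0213 [-1.1  0.1 -4.2] [-0.01  0.26 -0.05] 25.0917
4 0.0218 [-5.   2.5  4.2] [ 0.07  1.02 -0.43] 25.5417
-4 0.0218 [-4.3  1.9  4.4] [0.57 0.95 0.24] 26.0333
0 0.0209 [-3.1  0.7 -0.6] [0.19 0.46 0.05] 26.4833
```

Turning either way raised the plate and drew a restoring torque, so it is in the grooves. I release it, retreat and check.

Run:
```python
from h import *
M=np.array([.5192,.0578])
release();r.wait(.2)
r.servo_line([*M,.075],feed=.1)
r.move_ptp([*M,.2],down(np.radians(30.6)));r.wait(.3)
w=snap("wrist","wrist8");b=snap("side","side8")
s=sensors.sense();print(s["time_s"],s["force"],s["tool_pos"])
i=lambda k,x,y_:cv2.resize(k["pixels"][y_:y_+100,x:x+100,::-1],(390,390),interpolation=cv2.INTER_CUBIC)
cv2.imwrite("pics/z8.png",np.hstack([i(b,247,220),i(w,267,115)]))
```

```text
29.675 [-0.17550849  0.25947488  0.42316108] [0.51855832 0.05775172 0.19878771]
```

View pics/z8.png

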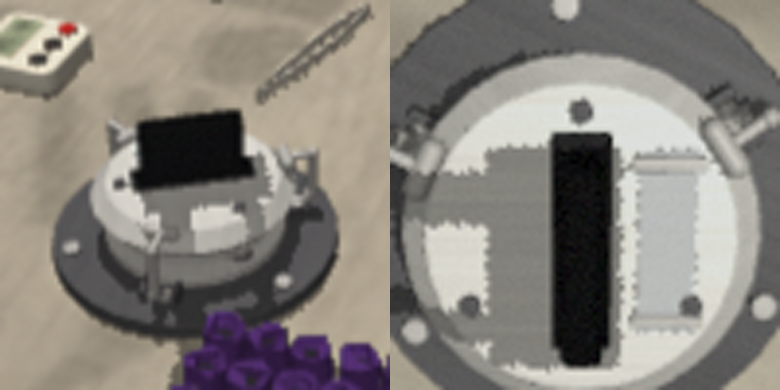

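The plate sits level between the jaws, with the jaws over its rim and its screws at crop (580,111), (469,306) and (690,306). I check the centring and angle numerically.

Run:
```python
from h import *
w=pickle.load(open("wrist8.pkl","rb"))
L=np.array([ray(w,267+(x-390+.5)/3.9-.5,115+(y+.5)/3.9-.5,.046)[:2] for x,y in((580,111),(469,306),(690,306))])
c=L.mean(0);print(c,np.degrees(np.arctan2(*(L-c).T[::-1])),np.linalg.norm(L-c,axis=1))
D=np.array([ray(w,267+(x-390+.5)/3.9-.5,115+(y+.5)/3.9-.5,.010)[:2] for x,y in((566,8),(414,331),(764,307))]);
k=np.linalg.solve(np.c_[2*D,np.ones(3)],(D**2).sum(1));print("mount screw circle",k[:2])
```

```text
[0.51839254 0.05799307] [ 30.47842151 150.81347254 -89.54987774] [0.03910364 0.03895066 0.03882957]
mount screw circle [0.51763266 0.05706415]
```

```bash
python3 -c "
from cell import r
print(r.sign_off())"
```

```text
the job is handed in; nothing more can be done
None
```

The stage plate is on the mount and released: the jaws caught its rim, the balls are in the grooves (underside about 20.9 mm by feel, centred to roughly 1 mm in the last picture), and the job was handed in at about 30 s; no verdict was returned.

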